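Brace the jar and unscrew its tight cap

ROBOT

A 6-joint arm with a two-finger parallel gripper is mounted at the origin on a cart in front of the work surface, level with it; the furniture and walls round the work are solid. World frame = base frame: x ahead of the robot, y to its left, z up, the work surface at z = 0. Lengths are in m, angles in degrees, forces in N, time in s.
With the tool pointing down it reaches from about 0.4 to 0.825 m from the base axis. Payload 7 kg.
Tool frame: the origin (TCP) lies on the centre line of the jaws, within the pads' length; the fingertips stand 11 mm ahead of it and the grasp point (between the pads) lies 8 mm behind it; z points along the fingers, y is the line along which they close (so a half turn about z gives the same grasp; the last joint's range is limited). The gripper opens to 88 mm and grips with 3 to 60 N. Pads are 19 mm wide; open, the fingers measure 130 mm over their backs; the gripper's body (78 mm by 193 mm) begins 47 mm behind the grasp point.
Start: joints at [93.799, 20.546, 0.682, 0, -70.136, -16.507], TCP at [0.149, 0.658, 0.238] pointing down, gripper open.
Joint ranges: [-176.03, 176.03], [-82.01, 121.73], [-58.28, 71.71], [-173.87, 95.51], [-174.79, -0.11], [-173.66, 173.66]. Speed limits (degrees/s): [136.94, 136.94, 172.46, 180, 180, 180].

INTERFACE

Orientations are given as [roll, pitch, yaw] about the fixed x, y, z axes, in that order (R = Rz(yaw) Ry(pitch) Rx(roll)).
In Python, from plant import r, capture, camera_model, job gives the robot as it stands.
- The arm moves only by the tool drive_tool, never from a script. Its argument "increments" is a list that holds one entry, the list of rows, each a list of 5 numbers: the gripper's target within -1 to 1 (fully open at 1, half-way at 0, shut at -1), then the shift along the tool's x, y, z scaled (see below), then the turn about the tool's z scaled (see below). In form: [[[gripper, tx, ty, tz, roll], ...]]. A call has 1 to 5 rows; each row is the pose to reach, as a shift and turn from the pose commanded when the call began, along the tool's axes at that moment, turning the shorter way round; what a row does not reach only later rows make up. The controller multiplies each number of a shift by 120 mm and each number of a turn by 360 degrees. A row lasts 1/8 s, in which the tool goes at most 62.5 mm and 10.7 degrees, less where a joint would pass 70% of its speed; a pose out of reach is approached as far as the arm can. A call with a number of a shift or a turn outside -1 to 1 is refused whole. A call with a gripper value outside its range is refused whole. The fingers move at their own pace and stop on an object; "squeeze" is the grip in N (left out, the last holds). Time passes only in rows, so rows that repeat a pose let the fingers close. It gives the time, the measured TCP pose, the force, the opening and the grip force at its end, in the units of the state.
- r.get_state(): the state, without advancing time (a new reading comes with each control period).
- capture(name): name is "scene" or "top" or "wrist"; returns the picture (480x640x3 uint8, red, green, blue); there is no depth.
- camera_model(name): a dict with "camera_matrix" (3x3 intrinsics, pixels), "rvec" (rotation vector, rad) and "tvec" (3), from world to camera coordinates, as OpenCV has them. Camera axes: x right, y down, z forward; pixel columns grow to the right and rows downward; lengths in m; the calibration is good to about 2 mm. A picture is of the moment at which its call begins: read the wrist's pose just before it. camera_model takes no time and is no camera call; for the wrist camera it gives the pose at the moment of the call.
- job.close_job(): hands the job in; it is judged then, once.
The state is a dict: "time_s": time; "joints": joint angles; "qd": joint speeds; "joint_torque": joint torques, N m; "tcp_pos": TCP position; "eef_rot": TCP orientation; "contact_force": force on the tool from outside, world axes, zero at the start; "moment": the same for the moment, N m; "gripper_width": finger opening in m; "gripper_force": force on a finger pad.
Only numpy, scipy, OpenCV 4.12 (cv2) and the standard library are available. Lean on these libraries where they do the work, as an engineer would, in place of code of your own. Each camera call takes 0.05 s, during which the arm holds its last target. There are 200 camera calls.

TASK

The cap of the square jar is too tight to undo with the jar standing free. Seat the jar, upright and with its cap still tight, fully down in the square pocket of the fixed wooden brace, then unscrew the cap counter-clockwise (seen from above) and stop turning once its threads let go (about a fifth of a turn). Lift the cap straight off and finish while still holding it, level and still, over the jar's mouth with about 2 cm of clear air under it, the jar staying seated; do not disturb or knock over the other things on the worktop.

Things in the scene. Friction and masses are not known exactly. Their poses are not given: they have to be found in the camera images.
- jar_center (a point): The jar, on its axis 49.5 mm above its underside; z up, x and y square to its side faces. Loose, about 0.4 to 0.7 kg, 99 mm tall with the cap. Amber square body 56 x 56 mm, 62 mm tall, then round shoulder and neck. It fits the brace in any of four quarter turns and may be lifted and carried by its closed cap.
- cap_center (a point): Red round screw cap, 58 mm across, 20 mm tall, 40 g; this point is its centre, half-way up, z up; closed, it is 39.5 mm above jar_center. Turning it counter-clockwise on the jar takes about 0.3 N m (free-standing, the jar would turn along). Held by lugs until turned 0.8 rad, it lifts off freely from 0.9 to 1.45 rad; beyond 1.5 the threads catch again. It rises under 2 mm in turning.
- seal (a joint): Turn of the black rubber seal in the jar's mouth, which turns with the cap as long as the cap is on and stays in the jar when the cap is lifted off: 0 tight, grows counter-clockwise (rad), stop at 1.6. The cap has about 0.05 rad of play on it.
- brace: The jar brace: fixed block of light wood, 120 x 120 mm, 34 mm tall, four screw heads on top; origin at the centre of its underside on the worktop, x and y square to its sides and to its pocket.
- pocket (a point): Centre of the floor of the brace's square pocket, 10 mm above the worktop; axes as the brace. The pocket is 60 x 60 mm (2 mm of play each side of the jar), 24 mm deep, with a 3 mm chamfer at its mouth.
- jar_mouth (a point): Centre of the jar's mouth at its rim, 97 mm above the jar's underside; z up.
- tin: Bystander: low round food tin, 86 mm across, 40 mm tall; origin at the centre of its underside.
- onion: Bystander: brown onion, 85 mm across, 87 mm tall; origin at the centre of its underside.
- teaspoon: Bystander: metal teaspoon lying flat, 130 x 26 x 11 mm, long along its x; origin at the centre of its underside.
- bottle_1: Bystander: small white-capped bottle, 47 mm across, 90 mm tall; origin at the centre of its underside.
- spice_jar_3: Bystander: spice jar with black cap, 44 mm across, 105 mm tall; origin at the centre of its underside.
Mind the look-alikes: they are no part of the job. What is shaped like the brace but red is not meant.

How it is judged:
By the outcome, as a careful person would: the job done as asked, in the order asked, and still so for the second after the job is handed in, while the arm keeps its last pose, push and grip.
It also fails if it takes over 45 s, if anything falls off the work surface, if the arm or the gripper's body presses on something with over 40 N, if the wrist force passes 120 N, or if a joint passes its speed limit or range.

## Working session

There is one attempt and no reset: what is moved stays moved. The work goes in short steps, Python scripts to look and compute and a tool call to move; the robot and the scene stay as the last step left them, time stands still between calls to the robot, and variables do not carry over. Pictures are saved under pics/ and viewed, at most 10 in all, crops included, and the job is handed in when it is done.

Besides the shell and the picture viewer there is one more tool, called after "Call:" as name(argument=value, ...) on one line, values as JSON. drive_tool: Moves the arm, as the interface text tells. Its arguments: {"type":"object","properties":{"increments":{"type":"array"},"squeeze":{"type":"number"}},"required":["increments"]}

```bash
mkdir -p pics; ls; python3 - <<'E'
from plant import r,capture,camera_model,job
import cv2,numpy as np
for n in("top","scene"):
    im=capture(n); cv2.imwrite(f"pics/{n}0.png",im[:,:,::-1])
    m=camera_model(n); R=cv2.Rodrigues(np.array(m["rvec"]))[0]; print(n,np.round(-R.T@np.array(m["tvec"]).ravel(),3),np.round(R[2],2),np.round(m["camera_matrix"],1).tolist())
s=r.get_state(); print(s)
E
```

```text
pics
top [ 0.06  -0.17   1.979] [ 0.25  0.08 -0.97] [[611.9, 0.0, 318.9], [0.0, 611.9, 235.8], [0.0, 0.0, 1.0]]
scene [ 0.157 -0.862  0.817] [ 0.34  0.72 -0.6 ] [[502.7, 0.0, 322.3], [0.0, 502.7, 239.0], [0.0, 0.0, 1.0]]
{'time_s': 0.1, 'joints': array([ 9.38002481e+01,  2.05846739e+01,  6.38580944e-01, -1.69715541e-02,
       -7.01334345e+01, -1.65063073e+01]), 'qd': array([ 0.07409483, -0.0778334 ,  0.06736504,  0.01903402,  0.02646889,
       -0.04564178]), 'joint_torque': array([-1.39015872e-03, -5.84159625e+01,  2.93750417e+01,  7.01545939e+00,
        1.01803994e-02, -5.11207725e-05]), 'tcp_pos': array([0.14840887, 0.65806219, 0.23674539]), 'eef_rot': array([ 1.79919217e+02, -7.29957972e-03, -1.27118327e+01]), 'contact_force': array([-0.06294734, -0.09134253,  0.29603979]), 'moment': array([-0.01894045,  0.00791828,  0.0275839 ]), 'gripper_force': 0.0, 'gripper_width': 0.08762181040837742}
```

View pics/top0.png

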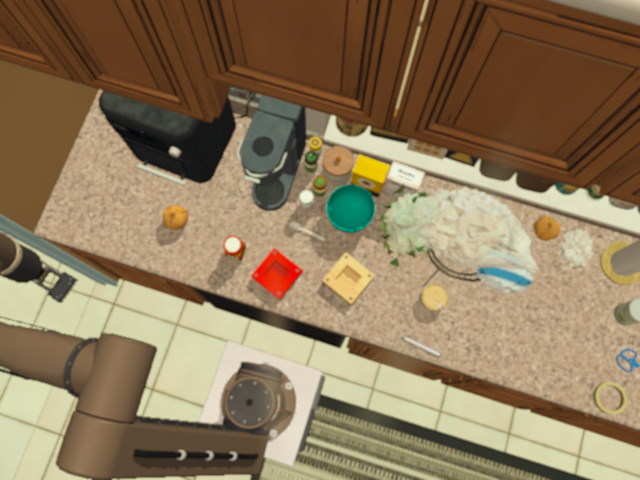

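View pics/scene0.png

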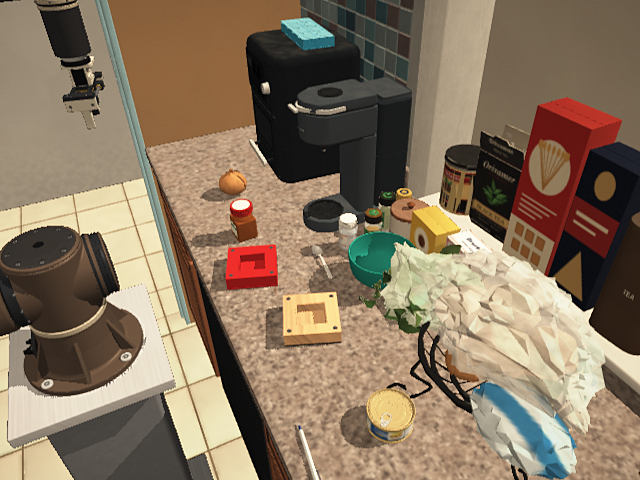

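The top view shows the amber jar with its red cap at (234,247), the light wood brace at (348,279), the red decoy brace at (277,275), the onion at (175,217), the teaspoon at (306,231), the bottle at (306,198) and the tin at (434,298). Jar candidates are the amber one at top (234,247) / scene (242,220), the spice jars at top (312,160) and (319,184), and the white-capped bottle at (306,198). Only the first has a square amber body and red cap. Brace candidates are the wooden one (348,279) and the red one (277,275), so I choose the wooden one. Next is a close crop to check.

```bash
python3 - <<'E'
import cv2,numpy as np
t=cv2.imread("pics/top0.png"); s=cv2.imread("pics/scene0.png")
f=lambda im,x,y,w,h,k:cv2.resize(im[y:y+h,x:x+w],None,fx=k,fy=k,interpolation=cv2.INTER_CUBIC)
a=f(t,215,225,50,50,6); b=f(t,315,247,66,50,6)   # 300x300, 396x300
c=f(s,215,190,50,60,5); d=f(s,270,280,80,60,5) #250x300,400x300
W=np.zeros((600,700,3),np.uint8); W[:300,:300]=a; W[:300,300:696]=b; W[300:,:250]=c; W[300:,300:700]=d
cv2.imwrite("pics/crop0.png",W)
E
```

```text
(no output)
```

View pics/crop0.png

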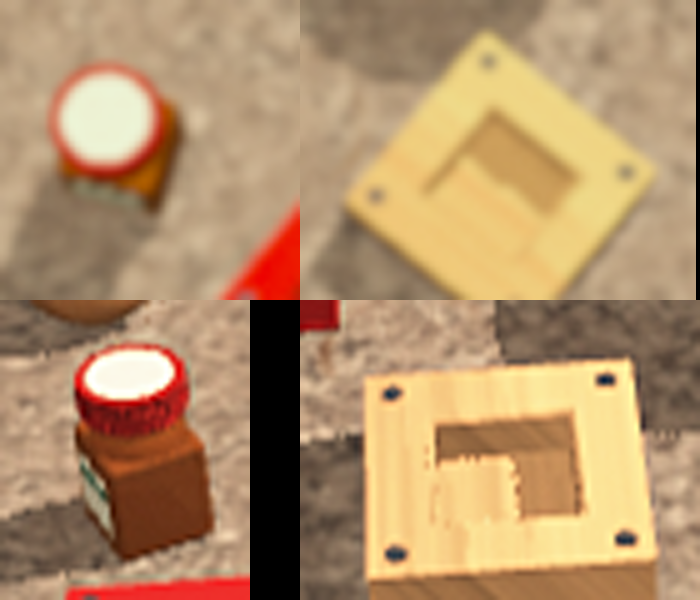

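```bash
cat > h.py <<'E'
import cv2,numpy as np
from plant import r,capture,camera_model,job
def px(n,p,z,m=None):
    m=m or camera_model(n); K=np.array(m["camera_matrix"]); R=cv2.Rodrigues(np.array(m["rvec"]))[0]; t=np.array(m["tvec"]).ravel()
    o=-R.T@t; d=R.T@np.linalg.inv(K)@np.array([p[0],p[1],1.]); return (o+d*(z-o[2])/d[2])
def yaw(a,b): return np.degrees(np.arctan2(*(b-a)[[1,0]]))%90
E
python3 - <<'E'
from h import *
print("cap",px("top",(232.3,244.5),.099),px("scene",(241.2,204.8),.099))
T=[px("top",p,.034) for p in((323,280.5),(346.1,252.2),(374.2,275.6))]
print("brace top",(T[0]+T[2])/2,yaw(T[0],T[1]),yaw(T[1],T[2]),np.linalg.norm(T[0]-T[1]),np.linalg.norm(T[2]-T[1]))
S=[px("scene",p,.034) for p in((283.2,295.4),(336.2,292),(341,332),(284,335.2))]
print("brace scene",sum(S)/4,[yaw(S[i],S[i-1]) for i in range(4)],[np.linalg.norm(S[i]-S[i-1]) for i in range(4)])
J=[px("scene",p,z) for p,z in(((240,241.6),0),((257.4,235.6),0),((235.6,222.6),.062),((256,218),.062),((233,230),0))]
print("jar",J,yaw(J[0],J[1]),yaw(J[2],J[3]),yaw(J[0],J[4]),np.linalg.norm(J[0]-J[1]))
m=camera_model("wrist");R=cv2.Rodrigues(np.array(m["rvec"]))[0]; print("wrist cam",-R.T@np.array(m["tvec"]).ravel(),R[2],R[0])
for n,p,z in(("onion",(175,217),.05),("bottle",(306,198),.09),("spoon",(291,227),.0),("spoon",(322,239),0),("tin",(434,298),.04),("bowl",(350,209),.06),("spice",(319,184),.1),("redbr",(277,275),.034),("coffee",(270,195),.05)): print(n,px("top",p,z).round(3))
E
```

```text
cap [0.42900284 0.22867837 0.099     ] [0.4347508  0.22772722 0.099     ]
brace top [ 0.4514036 -0.1532146  0.034    ] 68.89942446595636 66.94282148467134 0.12060713443625756 0.11894188393374584
brace scene [ 0.45701111 -0.15202858  0.034     ] [np.float64(68.35551354692673), np.float64(68.01091577453923), np.float64(67.46780300091513), np.float64(67.14586011922832)] [np.float64(0.11895890315312786), np.float64(0.1198031150814804), np.float64(0.12074302518578403), np.float64(0.11795658218384518)]
jar [array([0.41196712, 0.20692106, 0.        ]), array([0.46295489, 0.21060086, 0.        ]), array([0.40863205, 0.20957076, 0.062     ]), array([0.46336754, 0.20454111, 0.062     ]), array([0.41167547, 0.26674537, 0.        ])] 4.127900716392199 84.74983048772809 0.2793266115373001 0.05112038394572697
wrist cam [0.22784194 0.63857995 0.3841966 ] [-0.29881403  0.06487994 -0.95210334] [-0.21865904 -0.975799    0.00213066]
onion [0.469 0.45  0.05 ]
bottle [0.651 0.056 0.09 ]
spoon [0.566 0.083 0.   ]
spoon [ 0.558 -0.029  0.   ]
tin [ 0.472 -0.432  0.04 ]
bowl [ 0.668 -0.09   0.06 ]
spice [0.706 0.029 0.1  ]
redbr [0.39  0.07  0.034]
coffee [0.636 0.177 0.05 ]
```

The close crop confirms both targets: the square amber jar with its red-rimmed cap (white disc on top) at top px (232.5,244.5), and the wooden brace with the square pocket. Estimates are cap (0.432, 0.228), jar yaw about 0° (rough), brace (0.454, -0.152), brace yaw about -22°. I'll move above the jar.

Call:
drive_tool(increments=[[[1,0.33,0.32,0,0.025],[1,0.67,0.64,0,0.05],[1,1,0.96,0,0.075],[1,1,0.96,0,0.09]]])

```text
time_s: 0.6
tcp_pos: [0.2417, 0.5166, 0.2379]
eef_rot: [180.0, 0.0, -45.5]
contact_force: [-0.3, 1.2, 0.7]
gripper_width: 0.0879
gripper_force: 0.0
```

```bash
cat >> h.py <<'E'
def plan(x,y,z,yaw):
    s=r.get_state(); p=s["tcp_pos"]; th=np.radians(s["eef_rot"][2]); d=np.array([x,y,z])-p
    X=np.array([np.cos(th),np.sin(th),0]);Y=np.array([np.sin(th),-np.cos(th),0])
    dy=(yaw-s["eef_rot"][2]+180)%360-180
    print("t",s["time_s"],"tcp",p.round(4),s["eef_rot"].round(2),"j",s["joints"].round(1)); print("plan",np.round([d@X/.12,d@Y/.12,-d[2]/.12,-dy/360],4))
E
python3 -c "
from h import *
plan(.432,.228,.24,-65)"
```

```text
t 0.6 tcp [0.2417 0.5166 0.2379] [179.98   0.   -45.49] j [ 84.6  10.7 -12.8  -0.  -66.5 -40.1]
plan [ 2.8265  0.5549 -0.0172  0.0542]
```

Call:
drive_tool(increments=[[[1,0.5,0.1,0,0],[1,1,0.2,0,0]]])

```text
time_s: 0.85
tcp_pos: [0.3083, 0.4163, 0.2371]
eef_rot: [180.0, -0.0, -45.0]
contact_force: [1.2, 0.8, -0.5]
gripper_width: 0.0879
gripper_force: 0.0
```

Call:
drive_tool(increments=[[[1,0.5,0.1,0,0],[1,1,0.2,0,0]]])

```text
time_s: 1.1
tcp_pos: [0.3762, 0.314, 0.2375]
eef_rot: [-180.0, 0.0, -45.1]
contact_force: [0.9, -0.4, -0.3]
gripper_width: 0.0877
gripper_force: 0.0
```

Call:
drive_tool(increments=[[[1,0.4,0.07,0,0.025],[1,0.82,0.15,0,0.054],[1,0.82,0.15,0,0.054],[1,0.82,0.15,0,0.054]]])

```text
time_s: 1.6
tcp_pos: [0.4322, 0.2332, 0.2374]
eef_rot: [180.0, 0.0, -64.5]
contact_force: [0.1, -0.5, 0.0]
gripper_width: 0.0878
gripper_force: 0.0
```

```bash
python3 - <<'E'
from h import *
plan(.432,.228,.24,-65)
im=capture("wrist"); cv2.imwrite("pics/w1.png",im[:,:,::-1])
E
```

```text
t 1.6 tcp [0.4322 0.2332 0.2374] [179.98   0.   -64.54] j [ 51.3   3.  -21.9  -0.  -65.1 -25.9]
plan [ 0.0381  0.0204 -0.0219  0.0013]
```

View pics/w1.png

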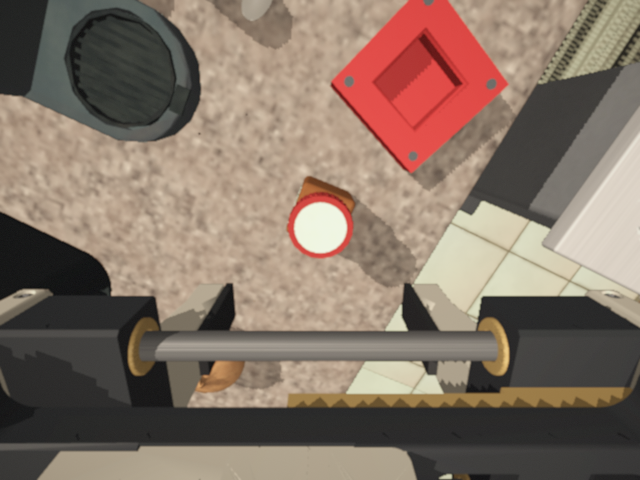

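The wrist view shows the cap centre at about (320.5,226), with jar body corners peeking out near (310,178) and (354,200). An enlarged crop will give the yaw.

```bash
python3 - <<'E'
from h import *
im=cv2.imread("pics/w1.png"); cv2.imwrite("pics/w1c.png",cv2.resize(im[165:270,270:380],None,fx=5.5,fy=5.5,interpolation=cv2.INTER_CUBIC))
h=cv2.cvtColor(im,cv2.COLOR_BGR2HSV); m=((h[...,1]<60)&(h[...,2]>200)).astype(np.uint8); m[:,:270]=0;m[:,380:]=0;m[:180]=0;m[270:]=0
c=max(cv2.findContours(m,0,1)[0],key=cv2.contourArea); e=cv2.fitEllipse(c); print(e, px("wrist",e[0],.099))
E
```

```text
((320.1130065917969, 227.34835815429688), (49.63066482543945, 51.57292175292969), 85.77859497070312) [0.42970967 0.22828785 0.099     ]
```

View pics/w1c.png

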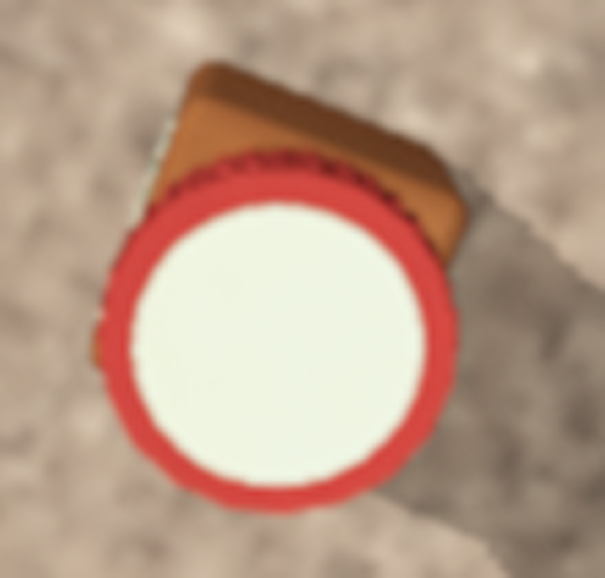

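The enlarged crop shows the bottom face edge from about (235,68) to (415,143) and the top face edge from about (220,100) to (450,195), in crop px.

```bash
python3 - <<'E'
from h import *
q=lambda u,v,z:px("wrist",(270+u/5.5,165+v/5.5),z)
for a,b,z in(((235,68),(415,143),.002),((220,100),(450,195),.060),((190,100),(150,190),.05)): print(yaw(q(*a,z),q(*b,z)), q(*a,z),q(*b,z))
plan(.4305,.2283,.081,-65)
E
```

```text
3.1289689175755484 [0.45033888 0.20324601 0.002     ] [0.40995716 0.20103854 0.002     ]
3.178194941434299 [0.45271056 0.20241394 0.06      ] [0.40860919 0.19996513 0.06      ]
0.9744180771738797 [0.45718765 0.20615041 0.05      ] [0.45688015 0.22422967 0.05      ]
t 1.65 tcp [0.432  0.2337 0.2374] [179.99   0.   -64.48] j [ 51.4   3.  -21.9  -0.  -65.1 -25.9]
plan [0.0351 0.0309 1.3035 0.0014]
```

Call:
drive_tool(increments=[[[1,0.03,0.03,0.3,0.001],[1,0.03,0.03,0.65,0.001],[1,0.03,0.03,0.95,0.001],[1,0.03,0.03,0.95,0.001]]])

```text
time_s: 2.15
tcp_pos: [0.4288, 0.2282, 0.1215]
eef_rot: [179.7, -0.1, -64.8]
contact_force: [-0.4, -0.2, -0.3]
gripper_width: 0.0876
gripper_force: 0.0
```

```bash
python3 - <<'E'
from h import *
plan(.430,.2285,.081,-65)
E
```

```text
t 2.15 tcp [0.4288 0.2282 0.1215] [ 1.7971e+02 -1.2000e-01 -6.4780e+01] j [ 51.3   9.4 -31.5  -0.  -49.4 -26. ]
plan [ 0.0021 -0.0104  0.3373  0.0006]
```

Call:
drive_tool(increments=[[[1,0.0,-0.01,0.17,0],[1,0.0,-0.01,0.34,0],[1,0.0,-0.01,0.34,0]]])

```text
time_s: 2.52
tcp_pos: [0.4315, 0.2297, 0.0832]
eef_rot: [180.0, -0.0, -64.8]
contact_force: [-0.2, 0.2, 0.6]
gripper_width: 0.0871
gripper_force: 0.0
```

Call:
drive_tool(increments=[[[-1,0,0,0,0],[-1,0,0,0,0],[-1,0,0,0,0],[-1,0,0,0,0],[-1,0,0,0,0]]], squeeze=45)

```text
time_s: 3.15
tcp_pos: [0.432, 0.2293, 0.0833]
eef_rot: [-179.9, 0.0, -64.9]
contact_force: [-0.5, -0.7, 6.2]
gripper_width: 0.0573
gripper_force: 45.0
```

Call:
drive_tool(increments=[[[-1,0,0,-0.1,0],[-1,0,0,-0.3,0],[-1,0,0,-0.55,0],[-1,0,0,-0.75,0],[-1,0,0,-0.75,0]]])

```text
time_s: 3.78
tcp_pos: [0.432, 0.2295, 0.1741]
eef_rot: [-179.9, 0.1, -64.9]
contact_force: [-0.0, -0.0, -7.2]
gripper_width: 0.0573
gripper_force: 45.0
```

```bash
python3 - <<'E'
from h import *
s=r.get_state();print(s["gripper_width"],s["gripper_force"],s["contact_force"],s["moment"])
plan(.454,-.1525,.175,-90)
E
```

```text
0.057332314316125864 44.99859195202589 [-0.01813424 -0.04060994 -7.18780868] [ 0.13059912 -0.00181468 -0.03835277]
t 3.775 tcp [0.432  0.2295 0.1741] [-1.7986e+02  8.0000e-02 -6.4920e+01] j [ 51.1   6.  -27.6  -0.  -56.3 -26. ]
plan [ 2.9608  1.1835 -0.0075  0.0697]
```

Call:
drive_tool(increments=[[[-1,0.15,0.06,0,0],[-1,0.4,0.15,0,0],[-1,0.7,0.26,0,0],[-1,1,0.37,0,0]]])

```text
time_s: 4.28
tcp_pos: [0.441, 0.0993, 0.1712]
eef_rot: [179.8, -0.0, -64.9]
contact_force: [0.5, 0.2, -6.4]
gripper_width: 0.0576
gripper_force: 45.0
```

Call:
drive_tool(increments=[[[-1,0.3,0.11,0,0.02],[-1,0.6,0.22,0,0.04],[-1,0.85,0.32,0,0.055],[-1,1,0.37,0,0.07],[-1,1,0.37,0,0.07]]])

```text
time_s: 4.9
tcp_pos: [0.4514, -0.0279, 0.1712]
eef_rot: [179.8, -0.0, -90.3]
contact_force: [-0.3, 0.3, -6.4]
gripper_width: 0.057
gripper_force: 45.0
```

Call:
drive_tool(increments=[[[-1,0,0,0,0],[-1,0,0,0,0]]])

```text
time_s: 5.15
tcp_pos: [0.4527, -0.0257, 0.1723]
eef_rot: [180.0, -0.0, -90.0]
contact_force: [-0.5, 0.1, -5.7]
gripper_width: 0.0571
gripper_force: 45.0
```

```bash
python3 - <<'E'
from h import *
plan(.454,-.1525,.175,-90)
im=capture("wrist"); cv2.imwrite("pics/w2.png",im[:,:,::-1])
E
```

```text
t 5.15 tcp [ 0.4527 -0.0257  0.1723] [ 1.7995e+02 -1.0000e-02 -9.0040e+01] j [ 21.8   2.6 -31.5  -0.  -55.9 -21.8]
plan [ 1.0568e+00 -1.1800e-02 -2.2100e-02 -1.0000e-04]
```

View pics/w2.png

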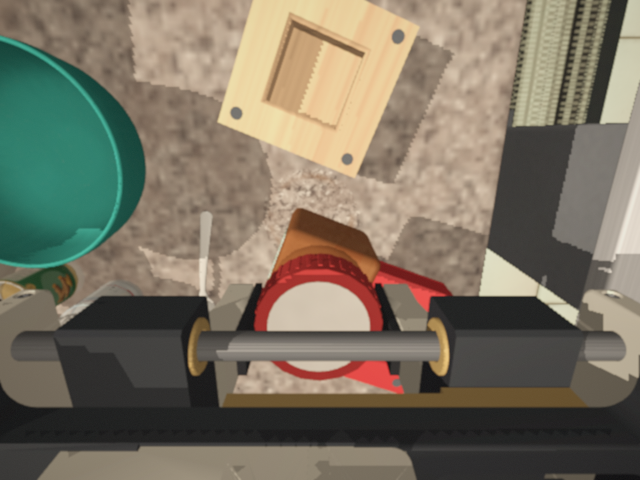

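The wrist view shows the brace's top corners at about (218,123), (357,177) and (418,28), and the held jar with cap centre at about (320,320) and far body edge near (300,210)–(378,255). I'll enlarge both.

```bash
python3 - <<'E'
import cv2,numpy as np
im=cv2.imread("pics/w2.png")
f=lambda x,y,w,h,k:cv2.resize(im[y:y+h,x:x+w],None,fx=k,fy=k,interpolation=cv2.INTER_CUBIC)
W=np.zeros((600,800,3),np.uint8); W[:,:440]=f(210,0,220,185,2)[:0].shape and 0
a=f(210,0,220,190,2); W[:380,:440]=a
b=f(250,200,144,190,2.5); W[:475,440:]=b
cv2.imwrite("pics/w2c.png",W)
E
```

```text
(no output)
```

View pics/w2c.png

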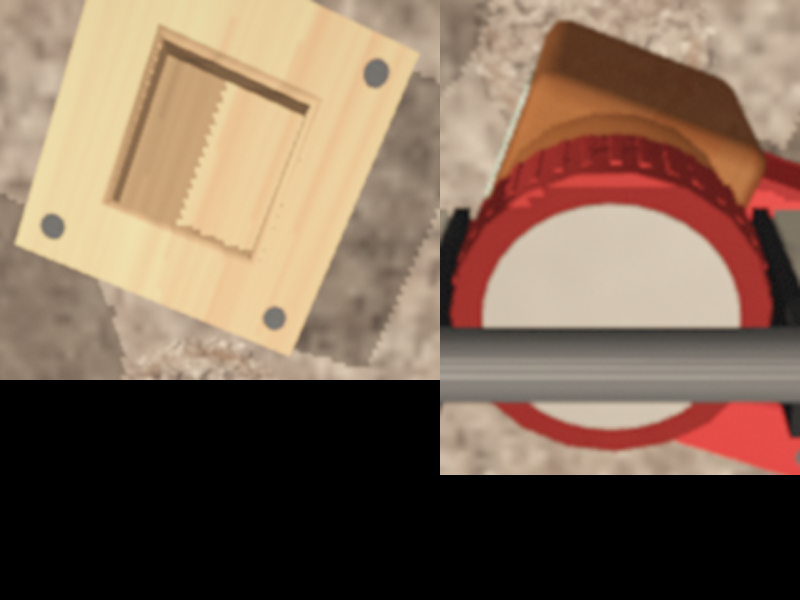

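```bash
cat > m2.py <<'E'
from h import *
s=r.get_state(); zb=s["tcp_pos"][2]-.0833; print(zb)
b=lambda u,v,z:px("wrist",(210+u/2-.25,v/2-.25),z)
j=lambda u,v,z:px("wrist",(250+(u-440)/2.5-.3,200+v/2.5-.3),z)
B=[b(15,244,.034),b(292,356,.034),b(418,52,.034)]
print("brace",(B[0]+B[2])/2,yaw(B[0],B[1]),yaw(B[1],B[2]),np.linalg.norm(B[0]-B[1]),np.linalg.norm(B[1]-B[2]))
P=[b(*p,.034) for p in((162,27),(322,98),(253,260),(104,205))]
print("pocket",sum(P)/4,[yaw(P[i],P[i-1]).round(1) for i in range(4)],[np.linalg.norm(P[i]-P[i-1]).round(4) for i in range(4)])
print("screws", [b(*p,.034).round(4) for p in ((52,226),(275,318),(376,73))], (b(52,226,.034)+b(376,73,.034))/2)
for a,c,z in(((575,22),(715,75),zb+.002),((555,72),(755,150),zb+.06)): print("jar",yaw(j(*a,z),j(*c,z)),j(*a,z),j(*c,z))
print("cap",j(611.5,312,zb+.099),"tcp",s["tcp_pos"])
E
python3 m2.py
```

```text
0.08920903675591495
brace [ 0.4538548 -0.1521069  0.034    ] 68.47607981777756 69.0469546026523 0.12133241796507657 0.11982508658768021
pocket [ 0.45323826 -0.15242468  0.034     ] [np.float64(68.1), np.float64(68.9), np.float64(66.7), np.float64(70.8)] [np.float64(0.0654), np.float64(0.0643), np.float64(0.0634), np.float64(0.0627)]
screws [array([ 0.5163, -0.1252,  0.034 ]), array([ 0.4264, -0.0895,  0.034 ]), array([ 0.3911, -0.1789,  0.034 ])] [ 0.45371785 -0.15206542  0.034     ]
jar 68.8428443271032 [ 0.46066219 -0.059984    0.09120904] [ 0.42116822 -0.04469926  0.09120904]
jar 67.8240330776238 [ 0.46253617 -0.06196759  0.14920904] [ 0.41932911 -0.04435625  0.14920904]
cap [ 0.45060948 -0.02831141  0.18820904] tcp [ 0.45281367 -0.02559016  0.17250904]
```

Jar and brace yaws agree (about 68.3°), so no turn is needed. I'll go over the brace and descend to just above it.

Call:
drive_tool(increments=[[[-1,0.2,0,0,0],[-1,0.5,-0.01,0,0],[-1,0.8,-0.02,0,0],[-1,1,-0.02,0,0],[-1,1,-0.02,0,0]]])

```text
time_s: 5.82
tcp_pos: [0.455, -0.1468, 0.1725]
eef_rot: [180.0, -0.0, -90.2]
contact_force: [0.2, 1.5, -5.2]
gripper_width: 0.0577
gripper_force: 45.0
```

```bash
python3 - <<'E'
from h import *
plan(.455,-.1503,.127,-90)
E
```

```text
t 5.825 tcp [ 0.455  -0.1468  0.1725] [ 1.7997e+02 -1.0000e-02 -9.0170e+01] j [  5.8   5.1 -28.8   0.  -56.1  -5.9]
plan [ 2.910e-02  3.000e-04  3.793e-01 -5.000e-04]
```

Call:
drive_tool(increments=[[[-1,0.02,0,0.15,0],[-1,0.03,0,0.3,0],[-1,0.03,0,0.38,0],[-1,0.03,0,0.38,0],[-1,0.03,0,0.38,0]]])

```text
time_s: 6.45
tcp_pos: [0.4558, -0.1493, 0.1278]
eef_rot: [-179.9, -0.0, -90.1]
contact_force: [0.3, 0.5, -6.8]
gripper_width: 0.0577
gripper_force: 45.0
```

```bash
python3 - <<'E'
from h import *
plan(.455,-.1503,.127,-90)
im=capture("wrist"); s=capture("scene")
f=lambda im,x,y,w,h,k:cv2.resize(im[y:y+h,x:x+w],None,fx=k,fy=k,interpolation=cv2.INTER_CUBIC)
W=np.zeros((600,800,3),np.uint8); W[:,:400]=f(im,200,150,200,300,2); W[:,400:]=f(s,250,180,100,150,4)
cv2.imwrite("pics/w3.png",W[:,:,::-1])
E
```

```text
t 6.45 tcp [ 0.4558 -0.1493  0.1278] [-1.7994e+02 -1.0000e-02 -9.0060e+01] j [  5.4   8.2 -32.1   0.  -49.7  -5.5]
plan [ 0.0083  0.0068  0.0067 -0.0002]
```

View pics/w3.png

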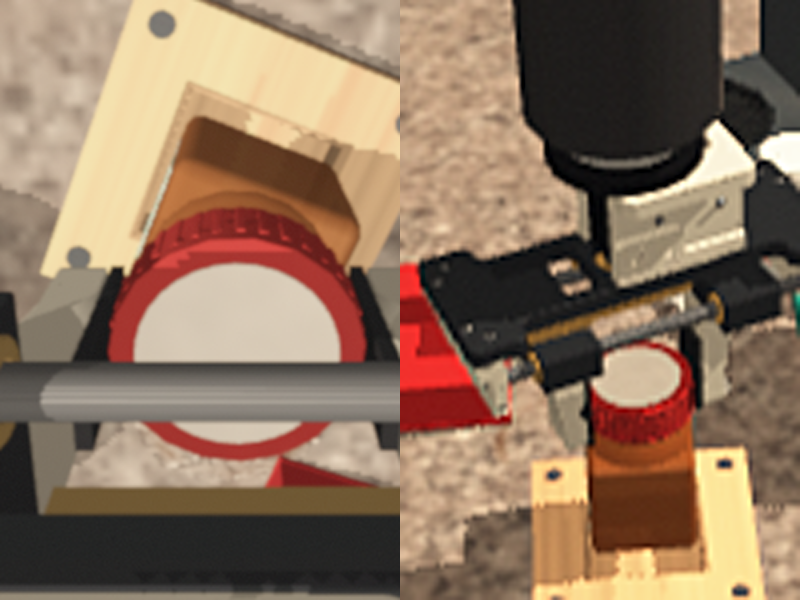

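```bash
cat > m3.py <<'E'
from h import *
s=r.get_state(); zb=s["tcp_pos"][2]-.0833; print("zb",zb,s["tcp_pos"])
w=lambda u,v,z:px("wrist",(200+u/2-.25,150+v/2-.25),z)[:2]
S=[w(78,258,.034),w(162,24,.034)]; print("screws",S,np.linalg.norm(S[0]-S[1]))
a=np.radians(68.3-90); ex=np.array([np.cos(a),np.sin(a)]); ey=np.array([-ex[1],ex[0]])
# brace axes: print coords in brace-aligned frame
f=lambda p:np.round([p@ex,p@ey],4)
print("tcp",f(s["tcp_pos"][:2])); print("screws",[f(p) for p in S])
print("outer pocket",[f(w(*p,.034)) for p in((190,82),(260,107),(133,240),(160,165))])
print("brace edge",[f(w(*p,.034)) for p in((42,272),(90,138))])
print("jar far edge",[f(w(*p,zb+.002)) for p in((210,118),(325,162))],"left",[f(w(*p,zb+.002)) for p in((188,135),(170,178))])
print("cap",f(w(237,350,zb+.099)))
E
python3 m3.py
```

```text
zb 0.04454722728866324 [ 0.45574677 -0.14938839  0.12784723]
screws [array([ 0.51595771, -0.1248845 ]), array([ 0.47997699, -0.21452558])] 0.09659262307568961
tcp [0.4787 0.0297]
screws [array([0.5256, 0.0747]), array([ 0.5253, -0.0219])]
outer pocket [array([ 0.509 , -0.0063]), array([ 0.4821, -0.0072]), array([0.508 , 0.0595]), array([0.5085, 0.027 ])]
brace edge [array([0.537 , 0.0858]), array([0.5361, 0.0268])]
jar far edge [array([0.4981, 0.0006]), array([4.545e-01, 3.000e-04])] left [array([0.5031, 0.0091]), array([0.5035, 0.0263])]
cap [0.4776 0.0265]
```

Call:
drive_tool(increments=[[[-1,0.01,0,0.0,0],[-1,0.01,0,0.06,0],[-1,0.01,0,0.12,0],[-1,0.01,0,0.18,0],[-1,0.01,0,0.18,0]]])

```text
time_s: 7.18
tcp_pos: [0.4546, -0.1508, 0.1047]
eef_rot: [179.9, -0.0, -90.1]
contact_force: [-0.3, -0.6, -6.4]
gripper_width: 0.0576
gripper_force: 45.0
```

Call:
drive_tool(increments=[[[-1,0,0,0.03,0],[-1,0,0,0.06,0],[-1,0,0,0.085,0],[-1,0,0,0.095,0],[-1,0,0,0.095,0]]])

```text
time_s: 7.8
tcp_pos: [0.4553, -0.1508, 0.0944]
eef_rot: [-180.0, -0.0, -90.1]
contact_force: [-0.9, -0.1, -3.0]
gripper_width: 0.0576
gripper_force: 45.0
```

Call:
drive_tool(increments=[[[-1,0,0,0.006,0],[-1,0,0,0.012,0],[-1,0,0,0.012,0],[-1,0,0,0.012,0]]])

```text
time_s: 8.3
tcp_pos: [0.4553, -0.1508, 0.0933]
eef_rot: [-180.0, -0.0, -90.1]
contact_force: [-4.2, -0.4, 6.1]
gripper_width: 0.0576
gripper_force: 45.0
```

Call:
drive_tool(increments=[[[-1,0,0,-0.004,-0.015],[-1,0,0,-0.005,-0.035],[-1,0,0,-0.006,-0.055],[-1,0,0,-0.007,-0.075],[-1,0,0,-0.008,-0.095]]], squeeze=50)

```text
time_s: 8.93
tcp_pos: [0.4557, -0.1509, 0.0937]
eef_rot: [-180.0, -0.0, -55.7]
contact_force: [-0.3, -1.3, -2.6]
gripper_width: 0.057
gripper_force: 50.0
```

```bash
python3 - <<'E'
from h import *
s=r.get_state();print(s["moment"],s["contact_force"])
plan(.455,-.1503,.0933,-20)
E
```

```text
[-0.64987161 -0.06091691 -0.35536997] [-0.34412185 -1.29313477 -2.59643053]
t 8.925 tcp [ 0.4557 -0.1509  0.0937] [-1.7995e+02 -3.0000e-02 -5.5710e+01] j [  5.2  10.8 -34.4   0.  -44.7  29. ]
plan [-0.0071  0.0018  0.0034 -0.0992]
```

Call:
drive_tool(increments=[[[-1,0,0,-0.001,-0.02],[-1,0,0,-0.002,-0.04],[-1,0,0,-0.003,-0.06],[-1,0,0,-0.004,-0.08],[-1,0,0,-0.005,-0.098]]])

```text
time_s: 9.55
tcp_pos: [0.4558, -0.1508, 0.0943]
eef_rot: [-180.0, -0.1, -20.4]
contact_force: [0.2, -1.4, -4.1]
gripper_width: 0.0574
gripper_force: 50.0
```

Call:
drive_tool(increments=[[[-1,0,0,0,0],[-1,0,0,0,0]]])

```text
time_s: 9.8
tcp_pos: [0.4557, -0.1507, 0.0944]
eef_rot: [-180.0, -0.1, -20.8]
contact_force: [0.9, -1.4, -4.0]
gripper_width: 0.0574
gripper_force: 50.0
```

```bash
python3 - <<'E'
from h import *
s=r.get_state();print(s["moment"],s["contact_force"])
plan(.455,-.1503,.0933,-20)
im=capture("wrist")
W=cv2.resize(im[150:450,170:430],None,fx=2,fy=2,interpolation=cv2.INTER_CUBIC)
cv2.imwrite("pics/w4.png",W[:,:,::-1])
E
```

```text
[-0.24393226 -0.40605678 -0.09853977] [ 0.94081404 -1.38187558 -3.95822609]
t 9.8 tcp [ 0.4557 -0.1507  0.0944] [-1.7998e+02 -5.0000e-02 -2.0760e+01] j [  5.3  10.8 -34.3   0.  -44.8  64. ]
plan [-0.007  -0.0012  0.0094 -0.0021]
```

View pics/w4.png

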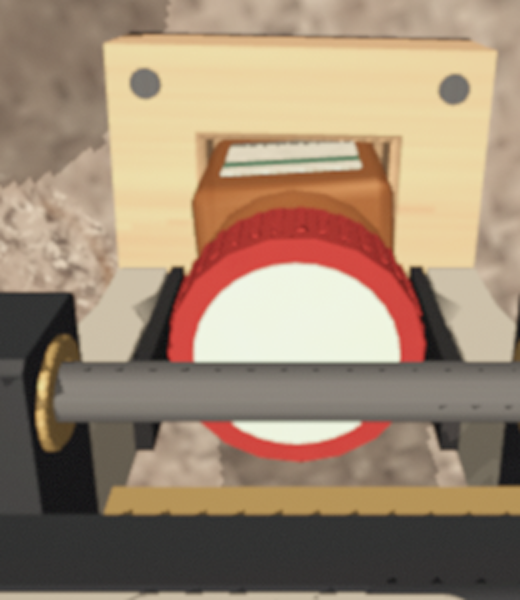

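The wrist crop shows the jar seated in the pocket (label face against the pocket edge at (290,150)), turned by only its few degrees of play, with the cap gripped at (297,350). The turning moment has dropped. I'll lift gently and watch the weight.

Call:
drive_tool(increments=[[[-1,0,0,-0.01,0],[-1,0,0,-0.02,0],[-1,0,0,-0.035,0],[-1,0,0,-0.05,0],[-1,0,0,-0.05,0]]])

```text
time_s: 10.48
tcp_pos: [0.4555, -0.1507, 0.1007]
eef_rot: [-180.0, -0.0, -20.6]
contact_force: [0.8, -0.5, -0.6]
gripper_width: 0.0574
gripper_force: 50.0
```

Call:
drive_tool(increments=[[[-1,0,0,-0.06,0],[-1,0,0,-0.13,0],[-1,0,0,-0.2,0],[-1,0,0,-0.26,0],[-1,0,0,-0.26,0]]])

```text
time_s: 11.1
tcp_pos: [0.4556, -0.1508, 0.1322]
eef_rot: [-180.0, -0.1, -20.6]
contact_force: [-0.3, -0.5, 0.1]
gripper_width: 0.0575
gripper_force: 50.0
```

Call:
drive_tool(increments=[[[-1,0,0,0,0],[-1,0,0,0,0],[-1,0,0,0,0],[-1,0,0,0,0]]])

```text
time_s: 11.6
tcp_pos: [0.4551, -0.1508, 0.1313]
eef_rot: [180.0, 0.0, -20.6]
contact_force: [-0.1, -0.0, -0.8]
gripper_width: 0.0575
gripper_force: 50.0
```

```bash
python3 - <<'E'
from h import *
z=[(capture("wrist"),r.get_state()["tcp_pos"])[1] for _ in range(4)]; print(np.round(z,4))
s=capture("scene"); print(r.get_state()["contact_force"])
cv2.imwrite("pics/s5.png",cv2.resize(s[170:350,240:400],None,fx=3.3,fy=3.3,interpolation=cv2.INTER_CUBIC)[:,:,::-1])
E
```

```text
[[ 0.4552 -0.1508  0.1314]
 [ 0.4552 -0.1508  0.1314]
 [ 0.4552 -0.1507  0.1314]
 [ 0.4552 -0.1508  0.1315]]
[-0.67438323 -0.07777001 -0.35108375]
```

View pics/s5.png

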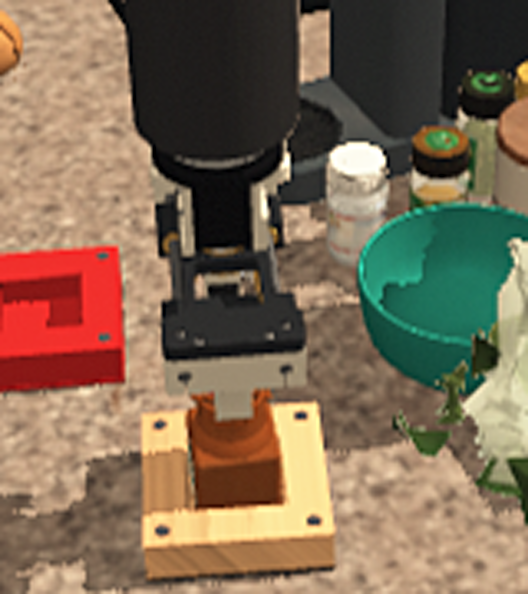

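The scene crop shows the jar seated in the wooden brace with its open neck at (232,410) and the cap held above it. The bystanders in this view are upright and in place. The cap underside is about 20 mm above the rim, so I'm handing the job in.

```bash
python3 -c "
from plant import job
print(job.close_job())"
```

```text
the job is handed in; nothing more can be done
None
```

I handed the job in at about 12 s on the robot's clock: the jar is seated in the wooden brace, and the unscrewed cap (turned about 70° counter-clockwise) is held level about 20 mm above the mouth. No verdict came back.

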